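# Scan plate from the bench shelf to the turntable

## Task

In the dental lab, put the thin oblong steel plate from the raised bench shelf on the scanner's small round turntable. It is too thin to pick up where it lies, so slide it along the shelf until its near end sticks out about 40 mm over the shelf's front edge (the edge towards the robot), still lying flat, then pinch that end by its two long sides, lift it and lay it level on the turntable, its middle over the middle of the round top. Leave the round plate where it lies.

Things in the scene. Friction and masses are not known exactly. Their poses are not given: they have to be found in the camera images.
- plate_center (a point): The oblong plate to move: dark steel, 110 mm long (its x axis), 46 mm wide (its y axis), 3 mm thick, about 110 g, loose. This point is its very centre, half-way up its thickness (1.5 mm above the shelf top). It lies flat on the shelf, its length roughly square to the shelf's front edge (within about 12 degrees). It slides when a closed gripper presses lightly on it (about 5 N) and moves along: steel on shelf is slippery (friction about 0.2), the fingertips grip better.
- shelf_edge (a point): Middle of the upper front edge of the raised bench shelf, a fixed white board on low white panels on the grey bench, 420 mm long (y axis, along the edge), 210 mm deep (x axis, from this edge away from the robot), 16 mm thick, its flat top 80 mm above the bench at the height of this point. In front of the edge and below it the space is free. Two thin plates and a white plaster tooth model (66 x 56 mm, 27 mm high) lie side by side on it, in any order, about 120 mm apart.
- platform_top (a point): Centre of the flat upper face of the scanner turntable, fixed: a black round top of 50 mm diameter and 10 mm thickness, 66 mm above the bench, on a thin post (22 mm diameter) over a grey round foot (100 mm diameter, 22 mm high). It stands beyond the left or right end of the shelf; a mug 95 mm high stands beyond the other end.
- disc_center (a point): Centre, half-way up, of the round plate to be left alone: dark steel disc, 68 mm diameter, 3 mm thick, loose, flat on the same shelf.

How it is judged:
On the way, in this order (a step that is already met when the one before it is completed fails the run):
1. the oblong plate lies flat on the shelf with its near end 25 mm or more over the front edge (x of plate_center in the frame of shelf_edge between -0.005 and 0.03 m and z of plate_center in the frame of shelf_edge below 0.006 m and angle between plate_center's own z axis and vertical below 0.1 rad), for 0.2 s.
2. the oblong plate is lifted 15 mm or more above the shelf top (z of plate_center in the frame of shelf_edge above 0.015 m), for 0.1 s.
At the end, for the whole second after the job is handed in: The oblong plate rests level (within 0.1 rad) on the turntable's round top, its centre within 15 mm of the top's centre, any way round; the round plate is within 20 mm of where it lay (horizontal distance between plate_center and platform_top below 0.015 m and z of plate_center in the frame of platform_top between -0.002 and 0.006 m and angle between plate_center's own z axis and vertical below 0.1 rad and distance of disc_center from where it was at the start of the episode below 0.02 m); the robot touches nothing.
It fails at once if the round plate is moved by more than 20 mm (distance of disc_center from where it was at the start of the episode above 0.02 m).
It also fails if it takes over 48 s, if anything falls off the work surface, if the arm or the gripper's body presses on something with over 40 N, if the wrist force passes 120 N, or if a joint passes its speed limit or range.

## Robot

A 6-joint arm with a two-finger parallel gripper is mounted at the origin on the work surface. World frame = base frame: x ahead of the robot, y to its left, z up, the work surface at z = 0. Lengths are in m, angles in rad, forces in N, time in s.
With the tool pointing down it reaches from about 0.35 to 0.725 m from the base axis. Payload 4.3 kg.
Tool frame: the origin (TCP) lies midway between the tips of the shut fingers; the grasp point (between the pads) lies 19 mm behind it; z points along the fingers, y is the direction in which the jaws open and shut (so a half turn about z gives the same grasp; the last joint's range is limited). The gripper opens to 85 mm and grips with 20 to 120 N. Pads are 22 mm wide; open, the fingers measure 114 mm over their backs; the gripper's body (76 mm by 85 mm) begins 54 mm behind the grasp point. The pads swing forward as they close: fully open they stand 13 mm farther back than shut.
Start: joints at [1.229, 0.377, 0.081, 1.274, 0, 1.46], TCP at [0.132, 0.56, 0.231] pointing down, gripper open.
Joint ranges: [-2.72, 2.72], [-0.84, 1.66], [-1.02, 1.22], [-1.77, 2.12], [-1.37, 1.28], [-3.14, 3.14]. Speed limits (rad/s): [2.57, 2.57, 3.14, 3.14, 3.14, 3.14].

## Interface

Orientations are given as a 3x3 rotation matrix whose columns are the frame's x, y, z axes.
In Python, from cell import * gives the robot as it stands.
- The arm moves only by the tool step_arm, never from a script. Its argument "moves" is a list of rows, each a list of 4 numbers: the shift along the tool's x, y, z in mm, then the turn about the tool's z in degrees. A call has 1 to 8 rows; each row is the pose to reach, as a shift and turn from the pose commanded when the call began, along the tool's axes at that moment; what a row does not reach only later rows make up. A row lasts 1/12 s, in which the tool goes at most 41.7 mm and 7.16 degrees, less where a joint would pass 70% of its speed; a pose out of reach is approached as far as the arm can. A call with a gripper value outside its range is refused whole. "grip" is the opening, from -1 (shut) to 1 (fully open), so that 0 is half open, set as the call begins (left out, the last holds). The fingers move at their own pace and stop on an object; "newtons" is the grip in N (left out, the last holds). Time passes only in rows, so rows that repeat a pose let the fingers close. It gives the time, the measured TCP pose, the force and the opening at its end, in the units of the state.
- read_state(): the state, without advancing time (a new reading comes with each control period).
- grab_frame(name): name is "side" or "top"; returns a dict with "pixels" (420x560x3 uint8, red, green, blue), "depth" (420x560 float32, m along the optical axis (not along the pixel's ray), 0 where there is no reading), "intrinsics" (3x3 intrinsics, pixels), "dist_coeffs" ([k1, k2, p1, p2, k3] as OpenCV has them; the pictures are not rectified), "world_from_camera" (4x4, takes a point from camera to world coordinates). Camera axes: x right, y down, z forward; pixel columns grow to the right and rows downward; lengths in m; the calibration is good to about 2 mm. A picture is of the moment at which its call begins.
- close_job(): hands the job in, once; it reports no verdict.
The state is a dict: "t": time; "qpos": joint angles; "joint_vel": joint speeds; "joint_torque": joint torques, N m; "tcp_pos": TCP position; "orientation": TCP orientation; "ft_force": force on the tool from outside, world axes, zero at the start; "wrist_torque": the same for the moment, N m; "grip_width": opening from 0.0 (shut) to 1.0 (fully open).
Only numpy, scipy, OpenCV 4.12 (cv2) and the standard library are available. Lean on these libraries where they do the work, as an engineer would, in place of code of your own. Each camera call takes 0.05 s, during which the arm holds its last target. There are 200 camera calls.

## Working session

There is one attempt and no reset: what is moved stays moved. The work goes in short steps, Python scripts to look and compute and a tool call to move; the robot and the scene stay as the last step left them, time stands still between calls to the robot, and variables do not carry over. Pictures are saved under pics/ and viewed, about 8 in all and at most 12, crops included, and the job is handed in when it is done.

Besides the shell and the picture viewer there is one more tool, called after "Call:" by a JSON object that holds its "api" and its "payload". step_arm: Moves the arm, as the interface text tells. Its arguments: {"type":"object","properties":{"moves":{"type":"array"},"grip":{"type":"number"},"newtons":{"type":"number"}},"required":["moves"]}

```bash
mkdir -p pics; cat > h.py <<'E'
from cell import *
import numpy as np, cv2
def snap(n,tag):
    f=grab_frame(n); cv2.imwrite(f'pics/{tag}.png',f['pixels'][:,:,::-1]); np.savez(f'pics/{tag}.npz',**f); return f
def world(f,uv,z=None):
    uv=np.array(uv,float).reshape(-1,1,2); n=cv2.undistortPoints(uv,np.array(f['intrinsics']),np.array(f['dist_coeffs']))[:,0]
    T=np.array(f['world_from_camera']); out=[]
    for (x,y),p in zip(n,uv[:,0]):
        r=np.array([x,y,1.]); d=f['depth'][int(round(p[1])),int(round(p[0]))] if z is None else (z-T[2,3])/(T[:3,:3]@r)[2]
        out.append(T[:3,:3]@(r*d)+T[:3,3])
    return np.array(out)
E
python3 - <<'E'
from h import *
np.set_printoptions(precision=4,suppress=True)
for n in('top','side'):
    f=snap(n,n+'0'); print(n,np.array(f['world_from_camera'])); 
s=read_state(); print(s)
E
```

```text
top [[-0.0006 -0.9862  0.1657  0.4331]
 [-0.9988 -0.0077 -0.0494  0.0313]
 [ 0.05   -0.1656 -0.9849  0.8466]
 [ 0.      0.      0.      1.    ]]
side [[ 0.8288 -0.3439  0.4414 -0.0257]
 [-0.5594 -0.4923  0.6669 -0.8885]
 [-0.0121 -0.7996 -0.6004  0.9122]
 [ 0.      0.      0.      1.    ]]
{'t': 0.1, 'qpos': array([ 1.2287,  0.378 ,  0.0798,  1.2744, -0.    ,  1.4605]), 'joint_vel': array([ 0.0001, -0.0022,  0.0042, -0.0017,  0.001 , -0.0005]), 'joint_torque': array([  0.0013, -46.4696,  27.0582,   0.0119,  -0.0002,   0.    ]), 'tcp_pos': array([0.1319, 0.5591, 0.2305]), 'orientation': array([[-0.9732,  0.2297, -0.0006],
       [ 0.2298,  0.9732, -0.0018],
       [ 0.0002, -0.0019, -1.    ]]), 'ft_force': array([-0.1967,  0.0305, -0.2901]), 'wrist_torque': array([ 0.0831,  0.0126, -0.0225]), 'grip_width': 1.0005682621793768}
```

View pics/top0.png

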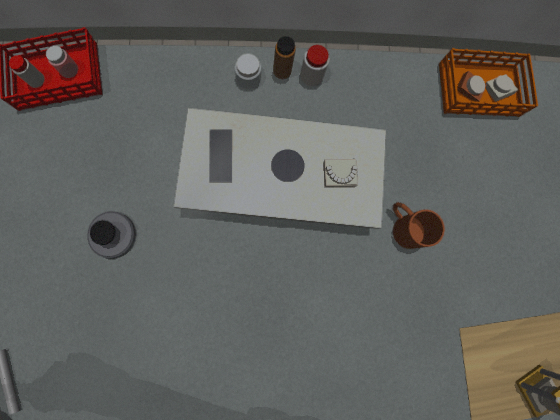

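View pics/side0.png

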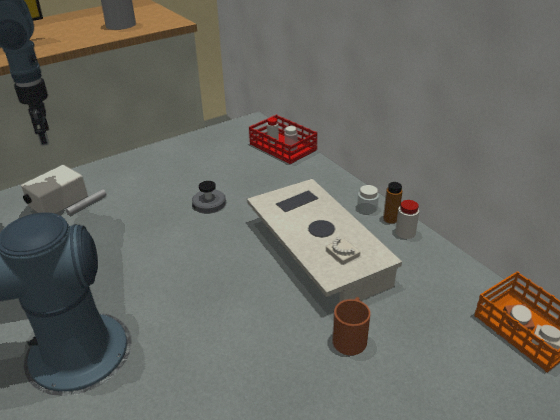

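The top view shows the shelf with front edge from (176,207) to (382,227), the oblong plate at about (220,156), the disc at (288,165) and the turntable top at (103,233). The mug is on the right. I'll refine these in code and in a crop.

```bash
python3 - <<'E'
from h import *
np.set_printoptions(precision=4,suppress=True)
f=dict(np.load('pics/top0.npz')); im=f['pixels']
c=cv2.resize(im[105:265,75:275,::-1],None,fx=4,fy=4)[:600]; 
hsv=im.max(2)
m=np.zeros(hsv.shape,np.uint8); m[112:220,190:320]=(hsv[112:220,190:320]<130)*255
ct=[x for x in cv2.findContours(m,cv2.RETR_EXTERNAL,cv2.CHAIN_APPROX_NONE)[0] if cv2.contourArea(x)>400]
for x in ct:
    r=cv2.minAreaRect(x); b=cv2.boxPoints(r); 
    w=world(f,b,0.083); print(cv2.contourArea(x),r,b.tolist()); print('w',w, 'c',w.mean(0)); print('depth pt',world(f,[r[0]]))
t=np.zeros(hsv.shape,np.uint8); t[215:255,85:125]=(hsv[215:255,85:125]<60)*255
ct=max(cv2.findContours(t,cv2.RETR_EXTERNAL,cv2.CHAIN_APPROX_NONE)[0],key=cv2.contourArea); r=cv2.minEnclosingCircle(ct); print('turn',r,world(f,[r[0]],.066),world(f,[r[0]]))
e=[[176,207],[382,227],[385,130],[189,109]]; print('shelf',world(f,e,.08),world(f,[[280,200]]))
cv2.imwrite('pics/c1.png',c)
E
```

```text
531.5 ((243.0, 213.5), (106.0, 11.0), 0.0) [[190.0, 219.0], [190.0, 208.0], [296.0, 208.0], [296.0, 219.0]]
w [[ 0.525   0.158   0.083 ]
 [ 0.5469  0.1588  0.083 ]
 [ 0.5484 -0.0518  0.083 ]
 [ 0.5263 -0.0516  0.083 ]] c [0.5366 0.0534 0.083 ]
depth pt [[0.5376 0.054  0.0763]]
839.5 ((287.5, 165.0), (32.0, 33.0), 90.0) [[271.0, 149.0], [304.0, 149.0], [304.0, 181.0], [271.0, 181.0]]
w [[ 0.6702 -0.0017  0.083 ]
 [ 0.6713 -0.0696  0.083 ]
 [ 0.6039 -0.0686  0.083 ]
 [ 0.6031 -0.0017  0.083 ]] c [ 0.6371 -0.0354  0.083 ]
depth pt [[ 0.637  -0.0354  0.0826]]
1181.5 ((220.5, 155.5), (53.0, 23.0), 90.0) [[209.0, 129.0], [232.0, 129.0], [232.0, 182.0], [209.0, 182.0]]
w [[0.7114 0.126  0.083 ]
 [0.7121 0.0788 0.083 ]
 [0.6003 0.0767 0.083 ]
 [0.5999 0.1227 0.083 ]] c [0.6559 0.1011 0.083 ]
depth pt [[0.6555 0.1011 0.0816]]
turn ((104.53181457519531, 234.3545379638672), 15.48703384399414) [[0.4947 0.3315 0.066 ]] [[0.4948 0.3319 0.0649]]
shelf [[ 0.5492  0.1871  0.08  ]
 [ 0.511  -0.2271  0.08  ]
 [ 0.7176 -0.2441  0.08  ]
 [ 0.756   0.1695  0.08  ]] [[ 0.5647 -0.0199  0.081 ]]
```

View pics/c1.png

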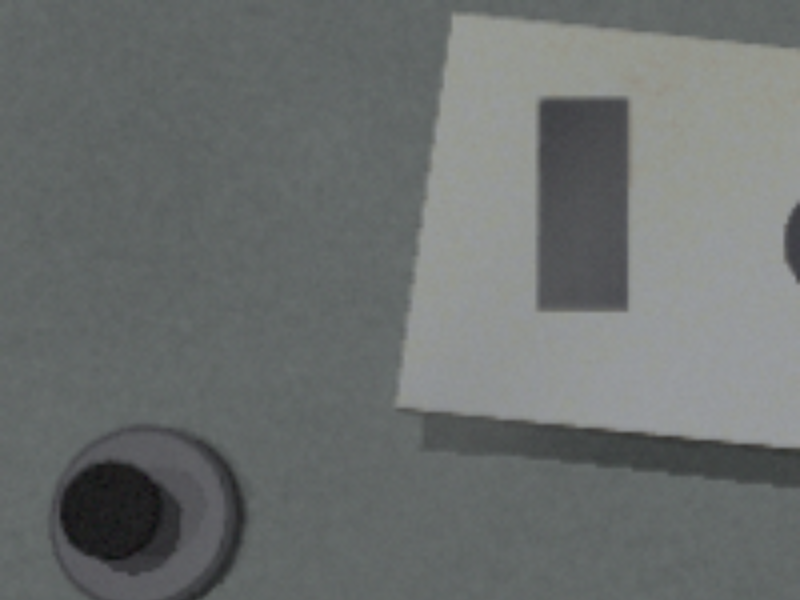

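Plate centre is about (0.656, 0.101), yaw about 1.4°. Turntable is about (0.499, 0.336). The shelf edge midpoint is (0.530, -0.020), with its inward normal about (0.996, -0.092). The plate needs to slide about 99 mm. Starting the approach now with the gripper shut.

Call:
{"api": "step_arm", "payload": {"moves": [[-35,-18,0,-2],[-70,-36,0,-4],[-105,-54,0,-6],[-140,-72,0,-8],[-175,-90,0,-10],[-210,-108,0,-12],[-245,-126,0,-14],[-280,-144,0,-14.7]], "grip": -1}}

```text
t: 0.77
tcp_pos: [0.3724, 0.3535, 0.231]
orientation: [[-1.0, -0.026, -0.001], [-0.026, 1.0, -0.0], [0.001, -0.0, -1.0]]
ft_force: [0.4, 1.4, 1.2]
grip_width: 0.002
```

```bash
cat > go.py <<'E'
import sys
from h import *
np.set_printoptions(precision=4,suppress=True)
s=read_state(); R=np.array(s['orientation']); p=np.array(s['tcp_pos']); y=R[:,1]
print('t',s['t'],'p',p,'jaw deg',np.degrees(np.arctan2(y[1],y[0])),'z',R[:,2],'F',s['ft_force'],'w',s['grip_width'],'q',np.array(s['qpos']))
if len(sys.argv)>3:
    print('tool mm',1000*R.T@(np.array([float(a) for a in sys.argv[1:4]])-p))
E
python3 go.py 0.666 0.1013 0.12
```

```text
t 0.7667 p [0.3724 0.3535 0.231 ] jaw deg 91.50589154141745 z [-0.0005 -0.0003 -1.    ] F [0.4286 1.3834 1.1841] w 0.002492152040029689 q [ 0.6357  0.2524 -0.0944  1.2245  0.0001  0.6095]
tool mm [-286.9497 -259.8154  110.9117]
```

Call:
{"api": "step_arm", "payload": {"moves": [[-27,-25,6,0],[-54,-50,12,0],[-81,-75,18,0],[-108,-100,24,0],[-135,-125,30,0],[-162,-150,36,0],[-189,-175,42,0],[-216,-200,48,0]]}}

```text
t: 1.43
tcp_pos: [0.5932, 0.159, 0.1825]
orientation: [[-1.0, -0.024, -0.001], [-0.024, 1.0, 0.0], [0.001, 0.0, -1.0]]
ft_force: [0.9, 1.3, -0.7]
grip_width: 0.0
```

Call:
{"api": "step_arm", "payload": {"moves": [[-24,-20,15,0],[-48,-40,30,0],[-71,-60,50,0],[-71,-60,70,0],[-71,-60,80,0],[-71,-60,80,0]]}}

```text
t: 1.93
tcp_pos: [0.6619, 0.1021, 0.0994]
orientation: [[-1.0, -0.024, -0.008], [-0.024, 1.0, -0.0], [0.008, 0.0, -1.0]]
ft_force: [-1.5, 1.0, 0.5]
grip_width: -0.001
```

```bash
python3 go.py 0.666 0.1013 0.083; python3 -c "
from h import *
f=snap('top','t1'); cv2.imwrite('pics/c2.png',cv2.resize(f['pixels'][90:240,130:330,::-1],None,fx=4,fy=4))"
```

```text
t 1.9333 p [0.6619 0.1021 0.0994] jaw deg 91.39427074964958 z [-0.0075 -0.     -1.    ] F [-1.5372  0.9707  0.4591] w -0.000765906191115929 q [0.0582 0.6369 0.159  1.1004 0.0004 0.0339]
tool mm [-4.1605 -0.9184 16.3397]
```

View pics/c2.png

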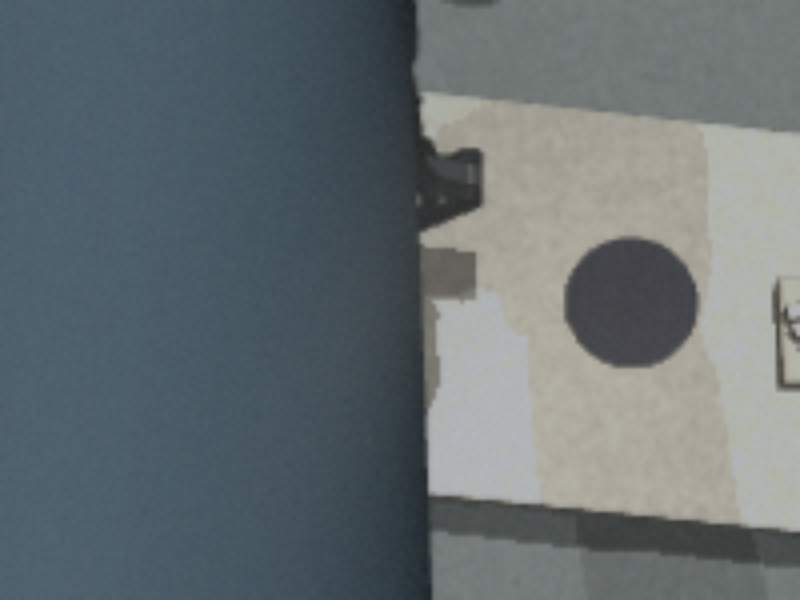

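The top view is mostly blocked by the arm. The plate's near right corner shows at crop (475,298), and the disc at (630,302) is undisturbed. Descending gently.

Call:
{"api": "step_arm", "payload": {"moves": [[0,0,5,0],[0,0,10,0],[0,0,12,0],[0,0,13,0],[0,0,13,0]]}}

```text
t: 2.4
tcp_pos: [0.6648, 0.1027, 0.0907]
orientation: [[-1.0, -0.025, 0.0], [-0.025, 1.0, 0.0], [-0.0, 0.0, -1.0]]
ft_force: [0.2, -0.3, -0.3]
grip_width: -0.003
```

Call:
{"api": "step_arm", "payload": {"moves": [[0,0,1,0],[0,0,2,0],[0,0,2,0]]}}

```text
t: 2.65
tcp_pos: [0.6649, 0.1024, 0.0883]
orientation: [[-1.0, -0.025, 0.0], [-0.025, 1.0, 0.0], [-0.0, 0.0, -1.0]]
ft_force: [0.1, 0.6, -0.1]
grip_width: -0.0
```

Call:
{"api": "step_arm", "payload": {"moves": [[0,0,1,0],[0,0,2,0],[0,0,3,0],[0,0,3,0]]}}

```text
t: 2.98
tcp_pos: [0.6647, 0.1023, 0.085]
orientation: [[-1.0, -0.025, -0.0], [-0.025, 1.0, 0.0], [0.0, 0.0, -1.0]]
ft_force: [-0.0, 0.2, 0.3]
grip_width: -0.003
```

Call:
{"api": "step_arm", "payload": {"moves": [[0,0,1,0],[0,0,1,0],[0,0,1,0]]}}

```text
t: 3.23
tcp_pos: [0.6648, 0.1024, 0.0842]
orientation: [[-1.0, -0.025, -0.0], [-0.025, 1.0, 0.0], [0.0, 0.0, -1.0]]
ft_force: [0.3, 0.7, 0.5]
grip_width: 0.001
```

Call:
{"api": "step_arm", "payload": {"moves": [[0,0,0.5,0],[0,0,1,0],[0,0,1,0]]}}

```text
t: 3.48
tcp_pos: [0.6648, 0.1024, 0.0832]
orientation: [[-1.0, -0.025, -0.0], [-0.025, 1.0, 0.0], [0.0, 0.0, -1.0]]
ft_force: [-0.1, -0.7, 0.7]
grip_width: -0.006
```

Call:
{"api": "step_arm", "payload": {"moves": [[0,0,0.5,0],[0,0,0.5,0],[0,0,0.5,0]]}}

```text
t: 3.73
tcp_pos: [0.665, 0.1024, 0.0831]
orientation: [[-1.0, -0.025, 0.001], [-0.025, 1.0, 0.0], [-0.001, 0.0, -1.0]]
ft_force: [-1.2, 0.0, 2.3]
grip_width: -0.002
```

Call:
{"api": "step_arm", "payload": {"moves": [[0,0,0.4,0],[0,0,0.4,0],[0,0,0.4,0]]}}

```text
t: 3.98
tcp_pos: [0.6652, 0.1024, 0.0831]
orientation: [[-1.0, -0.025, 0.001], [-0.025, 1.0, 0.0], [-0.001, 0.0, -1.0]]
ft_force: [-1.1, -0.2, 5.0]
grip_width: 0.006
```

Call:
{"api": "step_arm", "payload": {"moves": [[0,0,0.4,0],[0,0,0.4,0],[0,0,0.4,0]]}}

```text
t: 4.23
tcp_pos: [0.6654, 0.1025, 0.0831]
orientation: [[-1.0, -0.025, 0.002], [-0.025, 1.0, 0.0], [-0.002, 0.0, -1.0]]
ft_force: [-1.1, -0.1, 7.3]
grip_width: -0.002
```

Contact at z = 0.083 with about 7 N. Now I'll slide towards the edge.

Call:
{"api": "step_arm", "payload": {"moves": [[2,0.2,0,0],[5,0.6,0,0],[9,1,0,0],[13,1.5,0,0],[17,2,0,0],[20,2.4,0,0],[20,2.4,0,0]]}}

```text
t: 4.82
tcp_pos: [0.6455, 0.1044, 0.0831]
orientation: [[-1.0, -0.025, 0.002], [-0.025, 1.0, 0.0], [-0.002, 0.0, -1.0]]
ft_force: [0.1, -0.1, 5.8]
grip_width: 0.003
```

```bash
python3 go.py; python3 -c "
from h import *
f=snap('side','s1'); cv2.imwrite('pics/c3.png',cv2.resize(f['pixels'][140:290,190:390,::-1],None,fx=4,fy=4))"
```

```text
t 4.8167 p [0.6455 0.1044 0.0831] jaw deg 91.42395946881673 z [ 0.0024  0.0002 -1.    ] F [ 0.1379 -0.067   5.8196] w 0.0025615396428676734 q [0.0634 0.6069 0.0617 1.0231 0.     0.0385]
```

View pics/c3.png

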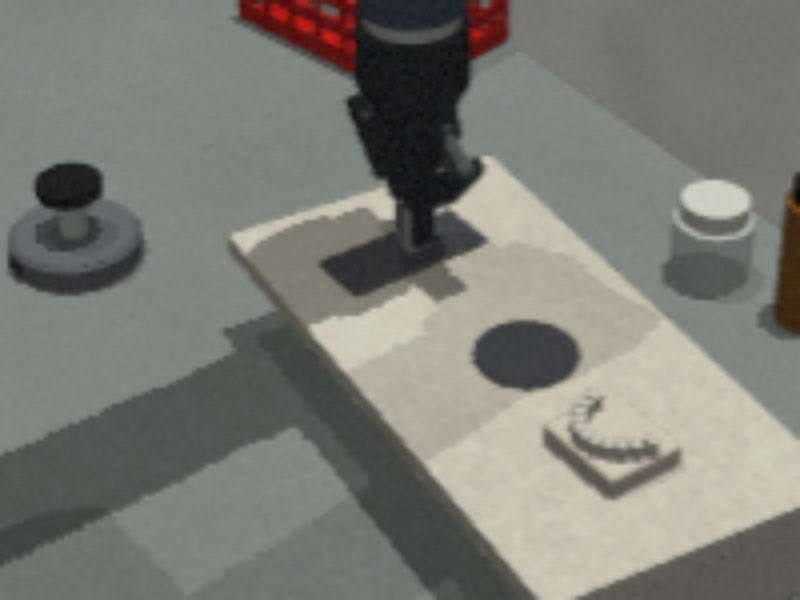

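Side view: the plate lies under the fingers, with near corners at crop (320,264) and (356,295). Checking that it followed.

```bash
python3 -c "
from h import *
f=dict(np.load('pics/s1.npz')); g=dict(np.load('pics/side0.npz'))
c=np.array([[320,264],[356,295],[487,237]]); print(world(f,(c+.5)/4-.5+[190,140],.083))
cv2.imwrite('pics/x.png',g['pixels'][:,:,::-1])
for F in (f,g):
  m=(F['pixels'].max(2)<95); a=np.zeros(m.shape,np.uint8); a[190:222,262:322]=m[190:222,262:322]; ys,xs=np.nonzero(a); i=np.argmin(xs); j=np.argmax(ys); print(xs[i],ys[i],xs[j],ys[j],world(F,[[xs[i],ys[i]],[xs[j],ys[j]]],.083))
"
```

```text
[[0.58046948 0.12124481 0.083     ]
 [0.58095776 0.07763906 0.083     ]
 [0.69127363 0.08275691 0.083     ]]
262 218 262 221 [[0.53418073 0.08533817 0.083     ]
 [0.52731535 0.07421893 0.083     ]]
262 218 262 221 [[0.53418073 0.08533817 0.083     ]
 [0.52731535 0.07421893 0.083     ]]
```

Call:
{"api": "step_arm", "payload": {"moves": [[3,0.4,0,0],[7,0.8,0,0],[12,1.4,0,0],[17,2,0,0],[22,2.6,0,0],[27,3.2,0,0],[30,3.5,0,0],[30,3.5,0,0]]}}

```text
t: 5.53
tcp_pos: [0.6153, 0.1072, 0.0831]
orientation: [[-1.0, -0.025, 0.002], [-0.025, 1.0, 0.0], [-0.002, 0.0, -1.0]]
ft_force: [-0.3, -0.4, 7.5]
grip_width: 0.005
```

The plate followed 1:1. I'll slide the rest, 49 mm.

Call:
{"api": "step_arm", "payload": {"moves": [[3,0.4,0,0],[7,0.8,0,0],[12,1.4,0,0],[17,2,0,0],[22,2.6,0,0],[27,3.2,0,0],[30,3.5,0,0],[30,3.5,0,0]]}}

```text
t: 6.2
tcp_pos: [0.5852, 0.11, 0.0831]
orientation: [[-1.0, -0.025, 0.002], [-0.025, 1.0, 0.0], [-0.002, 0.0, -1.0]]
ft_force: [-0.3, 0.8, 7.0]
grip_width: 0.003
```

Call:
{"api": "step_arm", "payload": {"moves": [[3,0.4,0,0],[7,0.8,0,0],[12,1.4,0,0],[16,2,0,0],[19,2.3,0,0],[19,2.3,0,0],[19,2.3,0,0]]}}

```text
t: 6.78
tcp_pos: [0.5664, 0.1118, 0.083]
orientation: [[-1.0, -0.025, 0.002], [-0.025, 1.0, 0.0], [-0.002, 0.0, -1.0]]
ft_force: [-1.3, -0.4, 7.3]
grip_width: -0.001
```

```bash
python3 go.py; python3 -c "
from h import *
f=snap('side','s2'); cv2.imwrite('pics/c4.png',cv2.resize(f['pixels'][150:250,190:330,::-1],None,fx=5.5,fy=5.5))"
```

```text
t 6.7833 p [0.5664 0.1118 0.083 ] jaw deg 91.42503182399228 z [ 0.0023  0.0004 -1.    ] F [-1.3472 -0.3683  7.2988] w -0.0008297976858542044 q [ 0.0849  0.4639 -0.1829  0.9217  0.0002  0.06  ]
```

View pics/c4.png

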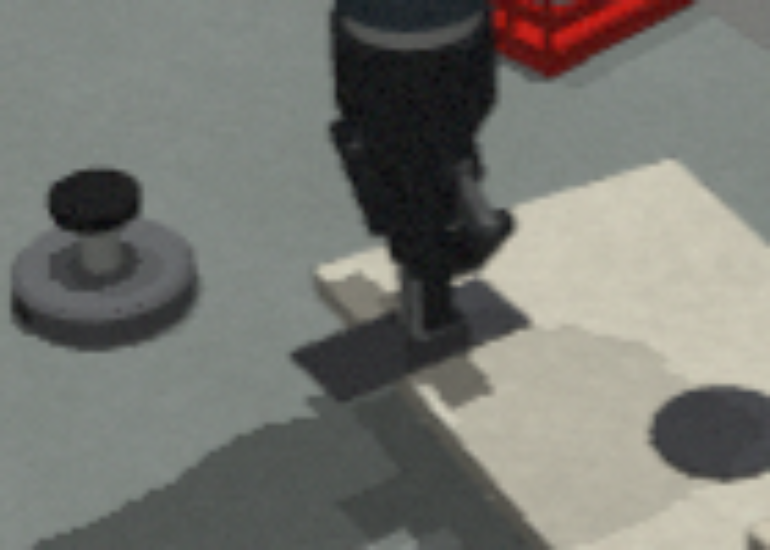

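The plate overhangs the front edge. Its near corners are at crop (291,356) and (342,402), and the edge crosses its right side at (410,378). The turntable top is centred at about (95,198).

```bash
python3 -c "
from h import *
f=dict(np.load('pics/s2.npz'))
w=lambda c,z: world(f,(np.array(c)+.5)/5.5-.5+[190,150],z)
P=w([[291,356],[342,402],[529,321]],.083); print(P); E=w([[316,268],[410,378],[500,487]],.08); print(E); print('tt',w([[95,198],[49,198],[141,198]],.066))
d=P[2]-P[1]; d/=np.linalg.norm(d); print('yaw',np.degrees(np.arctan2(d[1],d[0])),'ctr',(P[0]+P[2])/2)
n=np.array([.9958,-.0918]); print('x in shelf', (P[:,:2]-[.5301,-.02])@n, (E[:,:2]-[.5301,-.02])@n, (((P[0]+P[2])/2)[:2]-[.5301,-.02])@n)
"
```

```text
[[0.5005425  0.12874519 0.083     ]
 [0.50183878 0.08319338 0.083     ]
 [0.61009116 0.0873165  0.083     ]]
[[ 0.5503052   0.1902359   0.08      ]
 [ 0.54005906  0.08446238  0.08      ]
 [ 0.52970413 -0.00934125  0.08      ]]
tt [[0.49716143 0.33265544 0.066     ]
 [0.47708651 0.3468566  0.066     ]
 [0.51719886 0.31849101 0.066     ]]
yaw 2.181230010621078 ctr [0.55531683 0.10803084 0.083     ]
x in shelf [-0.04308817 -0.03761568  0.06980355] [ 0.00082068  0.00032759 -0.00137268] 0.013357689114277016
```

Call:
{"api": "step_arm", "payload": {"moves": [[0,0,-3,0],[0,0,-10,0],[0,0,-25,0],[0,0,-45,0],[0,0,-60,0],[0,0,-60,0]]}}

```text
t: 7.33
tcp_pos: [0.5675, 0.1118, 0.1453]
orientation: [[-1.0, -0.025, 0.005], [-0.025, 1.0, 0.001], [-0.005, 0.0, -1.0]]
ft_force: [0.3, -1.0, -0.5]
grip_width: -0.001
```

The plate centre is 13 mm inside the edge and the plate is flat, so step 1 is met. Now I'll open and move over the overhanging end.

Call:
{"api": "step_arm", "payload": {"moves": [[10,-0.4,0,0],[25,-0.8,0,0],[40,-1.2,0,0],[48,-1.6,0,0],[48,-1.6,0,0],[48,-1.6,0,0]], "grip": 1, "newtons": 60}}

```text
t: 7.83
tcp_pos: [0.5174, 0.1088, 0.1416]
orientation: [[-1.0, -0.025, -0.0], [-0.025, 1.0, 0.0], [0.0, 0.0, -1.0]]
ft_force: [-0.6, -1.1, -0.1]
grip_width: 0.844
```

```bash
python3 go.py 0.519 0.1085 0.058; python3 -c "
from h import *
f=snap('side','s3'); cv2.imwrite('pics/c5.png',cv2.resize(f['pixels'][130:250,190:330,::-1],None,fx=5,fy=5))"
```

```text
t 7.8333 p [0.5174 0.1088 0.1416] jaw deg 91.42110774167621 z [-0.0004  0.     -1.    ] F [-0.5883 -1.1098 -0.0967] w 0.844101803033265 q [ 0.0872  0.3289 -0.2265  1.0158  0.      0.0624]
tool mm [-1.5742 -0.3467 83.6439]
```

View pics/c5.png

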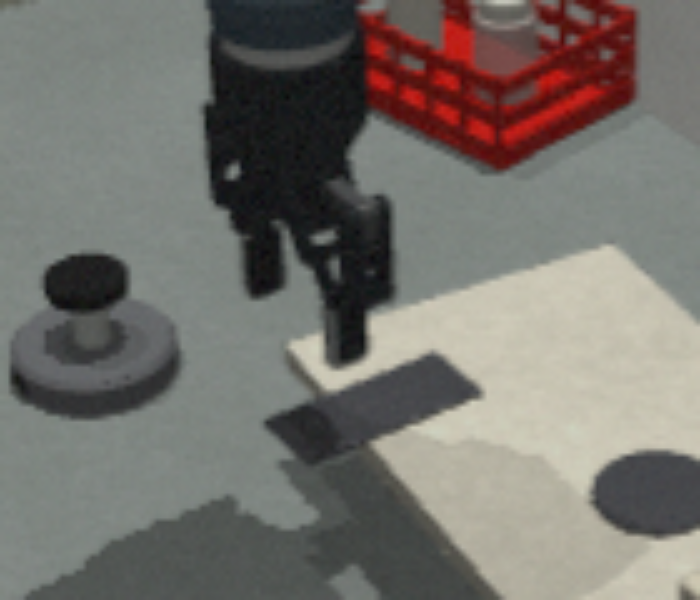

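The plate is still in place, with corners at crop (265,425), (312,464) and (482,392). The fingers straddle above its near end. Descending.

Call:
{"api": "step_arm", "payload": {"moves": [[-1,0,15,0],[-1,0,30,0],[-1,0,45,0],[-1,0,60,0],[-1,0,72,0],[-1,0,80,0],[-1,0,84,0],[-1,0,84,0]]}}

```text
t: 8.55
tcp_pos: [0.5185, 0.1088, 0.0572]
orientation: [[-1.0, -0.025, -0.001], [-0.025, 1.0, -0.0], [0.001, 0.0, -1.0]]
ft_force: [-0.4, 0.1, 0.5]
grip_width: 1.0
```

Call:
{"api": "step_arm", "payload": {"moves": [[0,0,0,0],[0,0,0,0],[0,0,0,0],[0,0,0,0]], "grip": 0.3}}

```text
t: 8.88
tcp_pos: [0.5193, 0.1089, 0.0587]
orientation: [[-1.0, -0.025, 0.001], [-0.025, 1.0, 0.0], [-0.001, 0.0, -1.0]]
ft_force: [-0.2, -0.6, -0.3]
grip_width: 0.648
```

```bash
python3 go.py
```

```text
t 8.8833 p [0.5193 0.1089 0.0587] jaw deg 91.42029676101566 z [ 0.0015  0.0002 -1.    ] F [-0.2283 -0.6012 -0.3337] w 0.648204032134232 q [ 0.0872  0.4061 -0.3479  0.8154  0.0001  0.0624]
```

Call:
{"api": "step_arm", "payload": {"moves": [[0,0,0,0],[0,0,0,0],[0,0,0,0],[0,0,0,0],[0,0,0,0],[0,0,0,0]], "grip": -1, "newtons": 60}}

```text
t: 9.38
tcp_pos: [0.5191, 0.1089, 0.0585]
orientation: [[-1.0, -0.025, 0.001], [-0.025, 1.0, 0.0], [-0.001, 0.0, -1.0]]
ft_force: [-1.0, -0.0, 5.2]
grip_width: 0.517
```

Call:
{"api": "step_arm", "payload": {"moves": [[0,0,-2,0],[0,0,-6,0],[0,0,-12,0],[0,0,-20,0],[0,0,-28,0],[0,0,-30,0],[0,0,-30,0]]}}

```text
t: 9.97
tcp_pos: [0.5197, 0.109, 0.0892]
orientation: [[-1.0, -0.025, 0.002], [-0.025, 1.0, 0.0], [-0.002, 0.0, -1.0]]
ft_force: [0.7, -0.8, -1.7]
grip_width: 0.515
```

```bash
python3 go.py; python3 -c "
from h import *
f=snap('side','s4'); cv2.imwrite('pics/c6.png',cv2.resize(f['pixels'][130:250,190:330,::-1],None,fx=5,fy=5))"
```

```text
t 9.9667 p [0.5197 0.109  0.0892] jaw deg 91.42025762530248 z [ 0.0024  0.0003 -1.    ] F [ 0.683  -0.77   -1.6603] w 0.5152117712842879 q [ 0.0871  0.3748 -0.3062  0.8874  0.0001  0.0623]
```

View pics/c6.png

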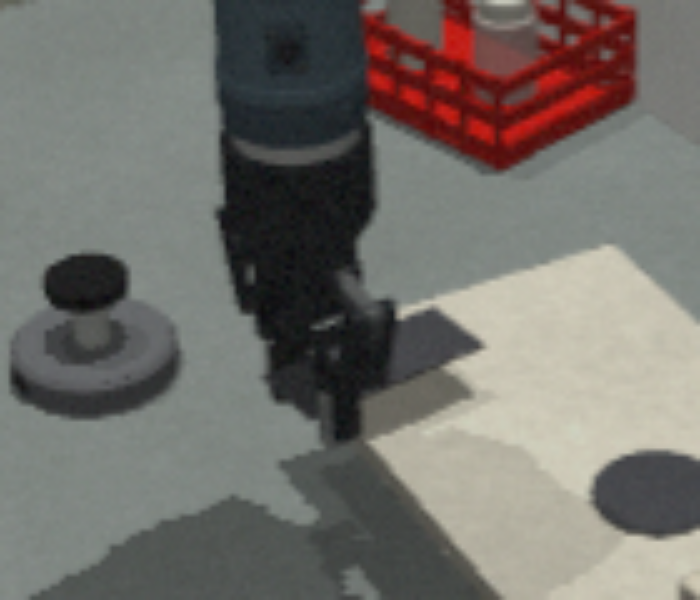

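The plate is held and looks level, with its far corner at crop (484,346). Checking its pose with depth.

```bash
python3 -c "
from h import *
f=dict(np.load('pics/s4.npz'))
w=lambda c,z=None: world(f,(np.array(c)+.5)/5-.5+[190,130],z)
print(w([[484,346],[436,308]],.1135)); print(w([[440,335],[420,350],[450,345],[400,370],[430,325],[405,355],[290,385]]))
"
```

```text
[[0.61117463 0.08509345 0.1135    ]
 [0.610092   0.12998103 0.1135    ]]
[[0.59903412 0.1090884  0.11188561]
 [0.58372144 0.10499668 0.11056705]
 [0.59815321 0.09802    0.11200475]
 [0.56308106 0.09198404 0.1134191 ]
 [0.59955799 0.11968988 0.11223488]
 [0.57184179 0.10085231 0.11442073]
 [0.5106424  0.11615644 0.11113098]]
```

Level and about 113 mm high. The plate centre is about 37 mm ahead of the TCP. Moving it over the turntable.

Call:
{"api": "step_arm", "payload": {"moves": [[2,6,-4,0],[6,20,-8,0],[12,42,-10,0],[19,66,-10,0],[26,92,-10,0],[32,116,-10,0],[38,138,-10,0],[43,158,-10,0]]}}

```text
t: 10.68
tcp_pos: [0.4705, 0.2674, 0.0978]
orientation: [[-1.0, -0.026, -0.001], [-0.026, 1.0, 0.0], [0.001, 0.0, -1.0]]
ft_force: [-0.3, -0.6, -2.0]
grip_width: 0.514
```

Call:
{"api": "step_arm", "payload": {"moves": [[4,20,0,0],[7,40,0,0],[9,56,0,0],[9,66,0,0],[9,69,0,0],[9,69,0,0],[9,69,0,0]]}}

```text
t: 11.27
tcp_pos: [0.461, 0.3339, 0.0978]
orientation: [[-1.0, -0.024, -0.0], [-0.024, 1.0, -0.001], [0.0, -0.001, -1.0]]
ft_force: [-1.0, -0.6, -1.4]
grip_width: 0.514
```

```bash
python3 go.py 0.462 0.335 0.0445; python3 -c "
from h import *
f=snap('top','t2'); g=snap('side','s5'); cv2.imwrite('pics/c7.png',np.hstack([cv2.resize(x,(400,400)) for x in (f['pixels'][165:285,50:170,::-1],g['pixels'][110:230,150:270,::-1])]))"
```

```text
t 11.2667 p [0.461  0.3339 0.0978] jaw deg 91.39962707118129 z [-0.0004 -0.0007 -1.    ] F [-0.9567 -0.6033 -1.3656] w 0.5144460093643372 q [ 0.5157  0.4389 -0.1814  0.9512 -0.0004  0.4912]
tool mm [-1.0322  1.0867 53.313 ]
```

View pics/c7.png

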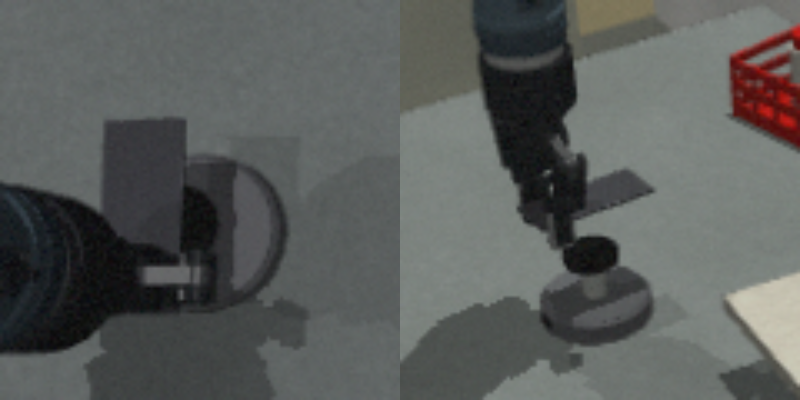

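Top view (left): plate far corners at crop (104,121) and (186,120), above and in line with the turntable. The turntable's right rim is at x≈217.

```bash
python3 -c "
from h import *
f=dict(np.load('pics/t2.npz'));g=dict(np.load('pics/s5.npz'))
w=lambda f,c,o,z=None: world(f,(np.array(c)+.5)/(10/3)-.5+o,z)
P=w(f,[[104,121],[186,120]],[50,165],.1225);print(P,'ctr',P.mean(0)-[.055,.0014,0]); print(w(f,[[120,140],[165,140],[125,200]],[50,165]))
Q=w(g,[[629-400,168],[655-400,190]],[150,110],.1225);print(Q,Q.mean(0)-[.055,.0014,0]);
print('tt top', world(f,[[102.4,232.1]],.066),'tt side', w(g,[[591-400,253]],[150,110],.066))
"
```

```text
[[0.55283274 0.35935877 0.1225    ]
 [0.5537717  0.31231677 0.1225    ]] ctr [0.49830222 0.33443777 0.1225    ]
[[0.54226352 0.34995854 0.12094786]
 [0.54229408 0.32363772 0.12215195]
 [0.5083127  0.34491508 0.11998016]]
[[0.55236354 0.35472575 0.1225    ]
 [0.55311949 0.30846665 0.1225    ]] [0.49774151 0.3301962  0.1225    ]
tt top [[0.49918872 0.33607264 0.066     ]] tt side [[0.49746831 0.33270543 0.066     ]]
```

Both cameras agree the plate centre is within about 2 mm of the target. I'll shift +2 mm in y and lower it.

Call:
{"api": "step_arm", "payload": {"moves": [[0,1,4,0],[-0.5,2,12,0],[-0.5,2,22,0],[-0.5,2,32,0],[-0.5,2,41,0],[-0.5,2,47,0],[-0.5,2,50,0],[-0.5,2,50,0]]}}

```text
t: 12.03
tcp_pos: [0.4607, 0.3361, 0.0468]
orientation: [[-1.0, -0.025, -0.002], [-0.025, 1.0, -0.001], [0.002, -0.001, -1.0]]
ft_force: [-0.2, 0.4, -0.4]
grip_width: 0.515
```

Call:
{"api": "step_arm", "payload": {"moves": [[0,0,0.5,0],[0,0,1,0],[0,0,1.5,0],[0,0,2,0],[0,0,2,0],[0,0,2,0]]}}

```text
t: 12.53
tcp_pos: [0.4616, 0.3366, 0.0462]
orientation: [[-1.0, -0.025, 0.0], [-0.025, 1.0, 0.0], [-0.0, 0.0, -1.0]]
ft_force: [0.3, -0.4, -1.3]
grip_width: 0.515
```

Call:
{"api": "step_arm", "payload": {"moves": [[0,0,0.5,0],[0,0,0.5,0],[0,0,0.5,0]]}}

```text
t: 12.78
tcp_pos: [0.4616, 0.3366, 0.0456]
orientation: [[-1.0, -0.025, 0.0], [-0.025, 1.0, 0.0], [-0.0, 0.0, -1.0]]
ft_force: [-0.2, 0.0, -0.9]
grip_width: 0.518
```

Call:
{"api": "step_arm", "payload": {"moves": [[0,0,0.5,0],[0,0,0.5,0],[0,0,0.5,0]]}}

```text
t: 13.03
tcp_pos: [0.4616, 0.3366, 0.0451]
orientation: [[-1.0, -0.025, 0.0], [-0.025, 1.0, 0.0], [-0.0, 0.0, -1.0]]
ft_force: [0.2, 0.1, -0.3]
grip_width: 0.516
```

Call:
{"api": "step_arm", "payload": {"moves": [[0,0,0.5,0],[0,0,0.5,0],[0,0,0.5,0]]}}

```text
t: 13.28
tcp_pos: [0.4616, 0.3366, 0.0449]
orientation: [[-1.0, -0.025, 0.0], [-0.025, 1.0, 0.0], [-0.0, 0.0, -1.0]]
ft_force: [-0.8, -0.6, 3.4]
grip_width: 0.517
```

Call:
{"api": "step_arm", "payload": {"moves": [[0,0,0.5,0],[0,0,0.5,0],[0,0,0.5,0]]}}

```text
t: 13.53
tcp_pos: [0.4616, 0.3366, 0.0447]
orientation: [[-1.0, -0.025, 0.001], [-0.025, 1.0, 0.0], [-0.001, 0.0, -1.0]]
ft_force: [-1.7, -0.7, 6.5]
grip_width: 0.515
```

Contact made. I'll ease off slightly and then release.

Call:
{"api": "step_arm", "payload": {"moves": [[0,0,-0.5,0],[0,0,-0.6,0],[0,0,-0.6,0],[0,0,-0.6,0]], "newtons": 20}}

```text
t: 13.87
tcp_pos: [0.4617, 0.3366, 0.0448]
orientation: [[-1.0, -0.025, 0.0], [-0.025, 1.0, 0.0], [-0.0, 0.0, -1.0]]
ft_force: [-1.3, -0.3, 4.6]
grip_width: 0.514
```

Call:
{"api": "step_arm", "payload": {"moves": [[0,0,0,0],[0,0,0,0],[0,0,0,0],[0,0,0,0],[0,0,0,0],[0,0,0,0],[0,0,0,0]], "grip": 0.9}}

```text
t: 14.45
tcp_pos: [0.4615, 0.3365, 0.0445]
orientation: [[-1.0, -0.025, -0.0], [-0.025, 1.0, 0.0], [0.0, 0.0, -1.0]]
ft_force: [0.2, 0.1, -0.1]
grip_width: 0.945
```

```bash
python3 go.py; python3 -c "
from h import *
f=snap('top','t3'); g=snap('side','s6'); cv2.imwrite('pics/c8.png',np.hstack([cv2.resize(x,(400,400)) for x in (f['pixels'][165:285,50:170,::-1],g['pixels'][110:230,150:270,::-1])]))"
```

```text
t 14.45 p [0.4615 0.3365 0.0445] jaw deg 91.4187427776212 z [-0.0001  0.     -1.    ] F [ 0.1682  0.1444 -0.0511] w 0.9453165222532329 q [ 0.519   0.4924 -0.2481  0.8304  0.0001  0.4942]
```

View pics/c8.png

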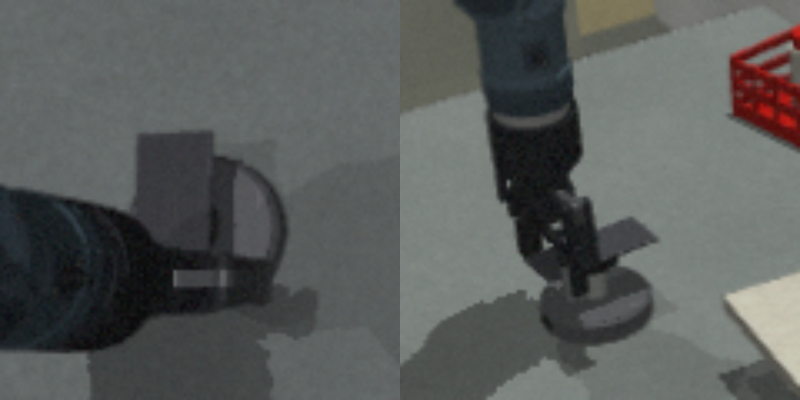

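The fingers are open. The plate rests on the turntable, with far corners at top crop (137,134) and (213,131), and the force reads zero. Retracting straight up, then back.

Call:
{"api": "step_arm", "payload": {"moves": [[0,0,-5,0],[0,0,-15,0],[0,0,-35,0],[0,0,-60,0],[0,0,-90,0],[0,0,-120,0],[0,0,-150,0],[0,0,-150,0]]}}

```text
t: 15.22
tcp_pos: [0.4648, 0.3385, 0.2026]
orientation: [[-1.0, -0.025, 0.011], [-0.025, 1.0, 0.006], [-0.011, 0.006, -1.0]]
ft_force: [1.2, 0.2, 1.2]
grip_width: 0.945
```

Call:
{"api": "step_arm", "payload": {"moves": [[25,25,0,0],[50,60,0,0],[75,95,0,0],[100,130,0,0],[120,160,0,0],[130,190,0,0],[130,200,0,0],[130,200,0,0]]}}

```text
t: 15.88
tcp_pos: [0.3253, 0.5359, 0.1949]
orientation: [[-1.0, -0.029, 0.001], [-0.029, 1.0, 0.002], [-0.001, 0.001, -1.0]]
ft_force: [0.0, -0.2, -0.1]
grip_width: 0.949
```

```bash
python3 -c "
from h import *
f=snap('top','t4'); g=snap('side','s7'); cv2.imwrite('pics/c9.png',np.hstack([cv2.resize(x,(400,400)) for x in (f['pixels'][165:285,50:170,::-1],g['pixels'][110:230,150:270,::-1])]))
im=f['pixels'].max(2); 
m=np.zeros(im.shape,np.uint8); m[140:195,260:315]=(im[140:195,260:315]<130)*255
M=cv2.moments(m,True); print('disc',world(f,[[M['m10']/M['m00'],M['m01']/M['m00']]],.083), 'before (0.637,-0.0354)')
"
```

```text
disc [[ 0.63641996 -0.03491368  0.083     ]] before (0.637,-0.0354)
```

View pics/c9.png

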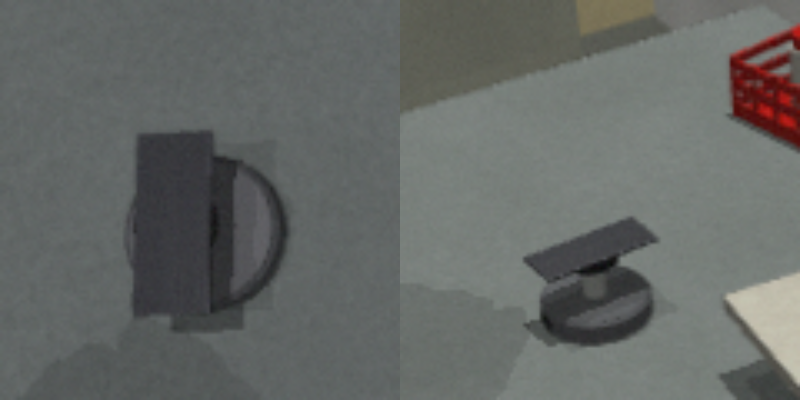

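The plate sits on the turntable, with top-crop corners at (137,134), (213,131), (209,314) and (133,316). One numeric check, then I'll hand in.

```bash
python3 -c "
from h import *
f=dict(np.load('pics/t4.npz'))
w=lambda c,z=None: world(f,(np.array(c)+.5)/(10/3)-.5+[50,165],z)
c=w([[173,223.8]],.069)[0]; print('ctr',c,'off',np.hypot(*(c[:2]-[.4992,.3361])))
P=w([[x,y] for x in range(145,205,4) for y in range(145,305,4)]); A=np.c_[P[:,:2],np.ones(len(P))]; k=np.linalg.lstsq(A,P[:,2],rcond=None)[0]; print('slope',k[:2],'z',P[:,2].mean())
if np.hypot(*(c[:2]-[.4992,.3361]))<.008 and np.hypot(*k[:2])<.07: print(close_job())
"
```

```text
ctr [0.49953841 0.33666179 0.069     ] off 0.0006558460747879312
slope [ 0.0670145  -2.17008163] z 0.0744380156463022
```

The y slope is implausible, so depth dropouts probably got into the fit. I'll redo it with those excluded.

```bash
python3 -c "
from h import *
f=dict(np.load('pics/t4.npz'))
P=world(f,(np.array([[x,y] for x in range(145,205,4) for y in range(145,305,4)])+.5)/(10/3)-.5+[50,165])
print('outliers',(abs(P[:,2]-.069)>.01).sum(),'of',len(P)); P=P[abs(P[:,2]-.069)<.01]
A=np.c_[P[:,:2],np.ones(len(P))]; k=np.linalg.lstsq(A,P[:,2],rcond=None)[0]; print('slope',k[:2],'z',P[:,2].mean())
if len(P)>400 and np.hypot(*k[:2])<.07: print(close_job())
"
```

```text
outliers 4 of 600
slope [ 0.00153762 -0.01079983] z 0.06925601240700265
the job is handed in; nothing more can be done
None
```

The steel plate is on the turntable and the job is handed in at about 16 s of the 48 s allowed; the hand-in gives no verdict.

I pressed the plate with about 7 N and slid it about 99 mm, leaving its centre 13 mm inside the shelf edge and the plate flat. I then pinched the overhanging end at 60 N, lifted it level and laid it on the turntable. The gripper was opened and moved well clear before hand-in.

| Last check | Measured | Limit |
|---|---|---|
| Plate centre from turntable centre | about 1 mm (cameras good to about 2 mm) | 15 mm |
| Plate tilt | about 0.011 rad | 0.1 rad |
| Plate upper face height | 69 mm (expected 69 mm) | – |
| Round plate moved | under 1 mm | 20 mm |

**Check that disagreed:** the first tilt fit gave an impossible slope of -2.17. Four of its 600 depth readings were more than 10 mm from the plate's expected height, probably dropouts. I left those out and the tilt came out as in the table.

**Camera difference:** while the plate was held above the turntable, the two cameras differed by up to 4 mm in y. Both put its offset from the turntable centre at about 2 mm, which I corrected before lowering it.

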